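# Pack the tack jars and latch the hold-down bar

## Task

Lift the crate's hold-down bar out of its yellow keeper and swing it well aside, clear of the cells, then stand every jar on the bench upright on the crate's floor, one to a cell. With all jars in, swing the bar back over the keeper and let it drop home into the notch. Leave the coffee cup, the hammer and the green tin where they are.

Things in the scene. Friction and masses are not known exactly. Their poses are not given: they have to be found in the camera images.
- crate: Plywood crate fixed to the bench, 178 mm (x) by 148 mm (y), walls 36 mm high, dividers 31, walls and floor 4 thick; 3 by 2 cells, each 54 by 68 mm clear (pitch 58 by 72). Origin: centre of its underside; x away from the robot, towards the bar's pivot post (92 mm high), y left, z up. Yellow keeper at its -x end. The bar swings level over the crate and its tip can be lifted.
- bar_swing (a joint): Swing of the hold-down bar about the vertical post, rad, a little stiff: 0 = along the crate's middle, in line with the keeper notch; grows as the bar swings out to the crate's -y side, counter-clockwise seen from above; range -0.3 to 1.75; stays where it is left. From about 1.3 all cells are clear of it.
- bar_lift (a joint): Lift of the bar about a level pin at the post, rad: 0 = level, resting on its stop (also when swung out); grows as the tip is raised, to 0.45; falls back by its own weight (about 1.3 N at the knob). 0.08 just clears the keeper's cheeks; use 0.1 or more.
- pivot (a point): Pivot of the bar on the post, 122 mm from the crate's origin along its +x, 82 mm above the bench; both bar axes pass through it.
- knob (a point): Middle of the upright red round knob on the bar's free end: 24 mm across, 36 tall (86 to 122 mm above the bench with the bar level; this point at 104), 257 mm from the pivot. Moves with the bar. Pinch it from above; it may turn and tilt between the fingers.
- notch (a point): Notch floor in the yellow keeper: 110 mm from the crate's origin along its -x, 78 mm above the bench, 232 mm from the pivot. Notch 30 mm wide between two cheeks 10 mm thick and 18 higher than the floor. The bar's tongue is 20 mm wide, 8 thick (underside 78 mm up when level). Bar plate: 50 mm wide, 62 to 192 mm from the pivot, 78 to 86 mm up.
- cell0 (a point): Centre of the floor of cell 0 of the crate (4 mm above the bench); column 0 of 3 from the robot's side, right (-y) row.
- cell1 (a point): Centre of the floor of cell 1 of the crate (4 mm above the bench); column 0 of 3 from the robot's side, left (+y) row.
- cell2 (a point): Centre of the floor of cell 2 of the crate (4 mm above the bench); column 1 of 3 from the robot's side, right (-y) row.
- cell3 (a point): Centre of the floor of cell 3 of the crate (4 mm above the bench); column 1 of 3 from the robot's side, left (+y) row.
- cell4 (a point): Centre of the floor of cell 4 of the crate (4 mm above the bench); column 2 of 3 from the robot's side, right (-y) row.
- cell5 (a point): Centre of the floor of cell 5 of the crate (4 mm above the bench); column 2 of 3 from the robot's side, left (+y) row.
- jar0: Small closed jar of tacks with a black lid, 40 mm across, 66 mm tall, straight-sided, about 120 g, its weight low down. Origin: centre of its underside, z up. May be absent.
- jar1: Small closed jar of tacks with a red lid, 40 mm across, 66 mm tall, straight-sided, about 120 g, its weight low down. Origin: centre of its underside, z up. May be absent.
- jar2: Small closed jar of tacks with a yellow lid, 40 mm across, 66 mm tall, straight-sided, about 120 g, its weight low down. Origin: centre of its underside, z up. May be absent.
- jar3: Small closed jar of tacks with a green lid, 40 mm across, 66 mm tall, straight-sided, about 120 g, its weight low down. Origin: centre of its underside, z up. May be absent.
- jar4: Small closed jar of tacks with a white lid, 40 mm across, 66 mm tall, straight-sided, about 120 g, its weight low down. Origin: centre of its underside, z up. May be absent.
- jar5: Small closed jar of tacks with a blue lid, 40 mm across, 66 mm tall, straight-sided, about 120 g, its weight low down. Origin: centre of its underside, z up. May be absent.
- cup: Bystander: paper coffee cup, orange with black lid, 82 mm across the lid, 117 mm tall; origin at its underside.
- hammer: Bystander: hammer with wooden handle lying on the bench, 260 mm long; origin under its middle, x towards the head.
- tin: Bystander: open green tin, 84 mm across, 30 mm tall; origin at its underside.
There are look-alikes about, which are no part of the job. Leave any brown or purple look-alike of the jar3 alone.

How it is judged:
By the outcome, as a careful person would: the job done as asked, in the order asked, and still so for the second after the job is handed in, with the robot touching nothing.
Of jar0, jar1, jar2, jar3, jar4, jar5 only 4 to 6 are there at a start; the rules pass over those that are not, and their reading is None.
At some moment in a run one of jar0, jar1, jar2, jar3, jar4, jar5 may be knocked a few centimetres aside while the robot is not near it.
It also fails if it takes over 210 s, if anything falls off the work surface, if the arm or the gripper's body presses on something with over 40 N, if the wrist force passes 120 N, or if a joint passes its speed limit or range.

## Robot

A 6-joint arm with a two-finger parallel gripper is mounted at the origin on the work surface. World frame = base frame: x ahead of the robot, y to its left, z up, the work surface at z = 0. Lengths are in m, angles in rad, forces in N, time in s.
With the tool pointing down it reaches from about 0.35 to 0.775 m from the base axis. Payload 7.3 kg.
Tool frame: the origin (TCP) lies midway between the tips of the shut fingers; the grasp point (between the pads) lies 19 mm behind it; z points along the fingers, y is the line along which they close (so a half turn about z gives the same grasp; the last joint's range is limited). The gripper opens to 92 mm and grips with 3 to 60 N. Pads are 19 mm wide; open, the fingers measure 130 mm over their backs; the gripper's body (75 mm by 190 mm) begins 47 mm behind the grasp point.
Start: joints at [0.977, 0.342, 1.524, -0, 1.275, -0.146], TCP at [0.227, 0.473, 0.227] pointing down, gripper open.
Joint ranges: [-2.53, 2.53], [-0.77, 2.02], [0.04, 2.7], [-1, 4.14], [0.28, 2.66], [-3.11, 3.11]. Speed limits (rad/s): [2.57, 2.57, 3.14, 3.14, 3.14, 3.14].

## Interface

Orientations are given as a unit quaternion [w, x, y, z].
In Python, from rig import bot, monitor, read_camera gives the robot as it stands. The module is installed in compiled form; this text tells all that it offers. Calls block until the motion is done:
- bot.goto(position, orientation): joint-space move of the TCP to a pose.
- bot.line_to(position, rot=None, feed=0.15, until_force=None): straight line of the TCP; rot=None keeps the orientation; feed is the mean speed in m/s. With until_force (N) it stops when the force on the tool has changed by that much, and returns True; else False.
- bot.goto_joints(angles): joint-space move.
- bot.move_gripper(opening): finger opening in m; the grip force is fixed at half the most; returns when the fingers have stopped.
- bot.dwell(seconds).
- bot.solve_ik(position, orientation): joint angles nearest the present ones, or None.
- monitor.get_obs(): the state.
- read_camera(name): name is "side" or "top" or "wrist"; returns a dict with "pixels" (384x512x3 uint8, red, green, blue), "z_map" (384x512 float32, m along the optical axis (not along the pixel's ray), 0 where there is no reading), "fx", "fy", "cx", "cy" (pixels), "k1" (the pictures are not rectified: a ray, as slopes to the right and down, at radius r is drawn at 1 + k1 r^2 times it, then the intrinsics apply), "T" (4x4, takes a point from camera to world coordinates). Camera axes: x right, y up, looking along -z (the intrinsics and any distortion apply to the point x, -y, -z); pixel columns grow to the right and rows downward; lengths in m; the calibration is good to about 2 mm. A picture is of the moment at which its call begins.
A pose or a line that the arm cannot do raises bot.Unreachable and nothing moves.
- bot.job_done(): hands the job in; it is judged then, once.
The state is a dict: "time_s": time; "joint_positions": joint angles; "qd": joint speeds; "joint_torque": joint torques, N m; "tool_pos": TCP position; "orientation": TCP orientation; "wrist_force": force on the tool from outside, world axes, zero at the start; "wrist_torque": the same for the moment, N m; "grip_width": finger opening in m; "finger_force": force on a finger pad.
Only numpy, scipy, OpenCV 4.12 (cv2) and the standard library are available. Lean on these libraries where they do the work, as an engineer would, in place of code of your own. Each camera call takes 0.05 s, during which the arm holds its last target. There are 200 camera calls.

## Working session

There is one attempt and no reset: what is moved stays moved. The work goes in short steps, each a Python script; the robot and the scene stay as the last script left them, time stands still between calls to the robot, and variables do not carry over. Pictures are saved under pics/ and viewed, at most 14 in all, crops included, and the job is handed in when it is done.

```bash
mkdir -p pics; cat > h.py <<'E'
import numpy as np, cv2
from rig import bot, monitor, read_camera
def snap(cam,name=None):
    c=read_camera(cam)
    if name: cv2.imwrite(f'pics/{name}.png',cv2.cvtColor(c['pixels'],cv2.COLOR_RGB2BGR))
    return c
def rays(c,uv):
    uv=np.asarray(uv,float).reshape(-1,1,2)
    K=np.array([[c['fx'],0,c['cx']],[0,c['fy'],c['cy']],[0,0,1]])
    # k1 model equals OpenCV radial k1
    p=cv2.undistortPoints(uv,K,np.array([c['k1'],0,0,0.]),).reshape(-1,2)
    return np.c_[p[:,0],-p[:,1],-np.ones(len(p))]
def on_plane(c,uv,z):
    d=rays(c,uv)@c['T'][:3,:3].T; o=c['T'][:3,3]
    return o+d*((z-o[2])/d[:,2])[:,None]
def cloud(c):
    h,w=c['z_map'].shape
    u,v=np.meshgrid(np.arange(w),np.arange(h))
    d=rays(c,np.c_[u.ravel(),v.ravel()])*c['z_map'].ravel()[:,None]
    P=d@c['T'][:3,:3].T+c['T'][:3,3]
    P[c['z_map'].ravel()==0]=np.nan
    return P.reshape(h,w,3)
E
python3 - <<'E'
from h import *
for n in('top','side'):
    c=snap(n,n+'0'); print(n,c['fx'],c['k1'],c['T'].round(3).tolist())
print(monitor.get_obs())
E
```

```text
top 390.18442147645584 -0.11498137017917749 [[0.002, 0.987, -0.161, 0.355], [-1.0, 0.003, 0.008, -0.046], [0.008, 0.161, 0.987, 1.166], [0.0, 0.0, 0.0, 1.0]]
side 373.6826917836028 0.018751616778890274 [[0.987, 0.119, -0.112, 0.391], [-0.162, 0.613, -0.773, -1.023], [-0.023, 0.781, 0.624, 0.883], [0.0, 0.0, 0.0, 1.0]]
{'time_s': 0.1, 'joint_positions': array([ 9.76979173e-01,  3.42615423e-01,  1.52491116e+00, -2.21986374e-05,
        1.27539356e+00, -1.45994860e-01]), 'qd': array([-4.71543726e-05, -1.53030521e-03, -2.02521350e-03, -4.18581739e-04,
        7.04980301e-04,  9.13043371e-04]), 'joint_torque': array([ 1.10865556e-03, -4.32003343e+01, -2.44694495e+01,  7.19388085e-02,
        5.25445829e-02, -2.73768251e-05]), 'tool_pos': array([0.22710826, 0.47293911, 0.22613759]), 'orientation': array([-2.30064173e-04,  2.22041616e-01,  9.75036963e-01, -6.22688890e-04]), 'wrist_force': array([-0.05081281,  0.18657606,  0.09411252]), 'wrist_torque': array([-0.02909374,  0.04697052,  0.01042052]), 'finger_force': 0.0, 'grip_width': 0.09202063488788736}
```

View pics/top0.png

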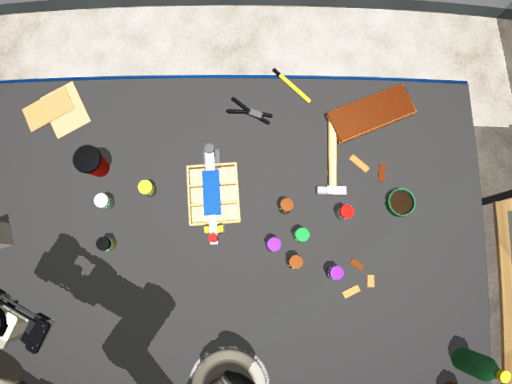

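View pics/side0.png

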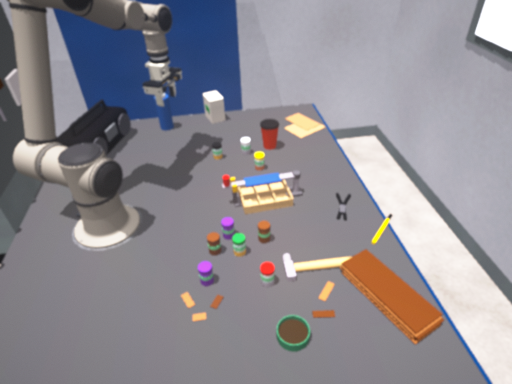

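Top view: jars white (103,201), black (108,244), yellow (146,188), green (302,235) and red (347,212), with no blue jar. Look-alikes to leave alone are brown (287,205) and (296,262), and purple (274,244) and (336,272). The crate is at about (213,195) with the red knob at (213,238), which must not be confused with the red lid at (347,212). Next I measure these and check them in one close crop.

```bash
cat >> h.py <<'E'
SEED=dict(white=(103,201),black=(108,244),yellow=(146,188),green=(302,235),red=(347,212),b1=(287,205),b2=(296,262),p1=(274,244),p2=(336,272))
def mask(px,name):
    H=cv2.cvtColor(px,cv2.COLOR_RGB2HSV).astype(int); h,s,v=H[...,0],H[...,1],H[...,2]
    return {'red':((h<5)|(h>174))&(s>200)&(v>110),'green':(h>50)&(h<75)&(s>150)&(v>110),'yellow':(h>24)&(h<34)&(s>170)&(v>110),
     'white':(s<40)&(v>175),'black':(v<30),'purple':(h>130)&(h<155)&(s>100)&(v>80),'blue':(h>100)&(h<125)&(s>150)&(v>80),'brown':(h>=5)&(h<14)&(s>150)&(v>60)}[name]
def blobs(c,name,z,amin=20):
    n,l,st,ce=cv2.connectedComponentsWithStats(mask(c['pixels'],name).astype(np.uint8))
    return [(ce[i].round(1),int(st[i,4]),on_plane(c,ce[i],z)[0].round(4)) for i in range(1,n) if st[i,4]>=amin]
E
python3 - <<'E'
from h import *
c=snap('top')
P=cloud(c)
for n in('red','green','yellow','white','black','purple','brown','blue'):
    for b in blobs(c,n,.066):
        if b[0][1]>130 and b[1]<800: print(n,*b,'depth z',np.nanmax(P[int(b[0][1]),int(b[0][0])][2:]).round(3))
cv2.imwrite('pics/crop.png',cv2.resize(cv2.cvtColor(c['pixels'][140:300,60:380],cv2.COLOR_RGB2BGR),None,fx=2.5,fy=2.5,interpolation=cv2.INTER_CUBIC))
# crate wall top: plywood pixels with z about .036
w=(abs(P[...,2]-.036)<.006); w[:150]=0;w[240:]=0;w[:,:180]=0;w[:,250:]=0
H=cv2.cvtColor(c['pixels'],cv2.COLOR_RGB2HSV); w&=(H[...,2]>120)&(H[...,0]<28)&(H[...,0]>8)
v,u=np.nonzero(w); r=cv2.minAreaRect(on_plane(c,np.c_[u,v],.036)[:,:2].astype(np.float32)); print('crate',r)
E
```

```text
red [ 99.8 171.5] 90 [0.6142 0.3805 0.066 ] depth z 0.073
white [332.3 174.5] 451 [ 0.6065 -0.2991  0.066 ] depth z 0.022
white [202.9 168.4] 346 [0.6232 0.0766 0.066 ] depth z 0.004
white [227.  174.6] 230 [0.6047 0.0064 0.066 ] depth z 0.003
white [228.3 192.9] 246 [0.5511 0.002  0.066 ] depth z 0.002
white [196.8 195.3] 163 [0.5439 0.0923 0.066 ] depth z 0.002
white [100.5 199.9] 170 [0.5297 0.3727 0.066 ] depth z 0.065
white [215.1 215.8] 595 [0.4852 0.0391 0.066 ] depth z 0.085
white [213.6 242.8] 25 [0.4087 0.0422 0.066 ] depth z 0.084
white [ 19.8 316. ] 31 [0.1926 0.5982 0.066 ] depth z 0.344
white [  7.8 328.6] 266 [0.1548 0.6345 0.066 ] depth z 0.393
white [227.4 356.8] 276 [0.0971 0.0013 0.066 ] depth z 0.015
white [258.5 372.1] 337 [ 0.056  -0.0835  0.066 ] depth z 0.015
white [194.6 367. ] 50 [0.0689 0.0908 0.066 ] depth z -0.003
black [  9.4 304.7] 25 [0.2231 0.6327 0.066 ] depth z 0.257
black [  2.3 322.5] 114 [0.1712 0.6531 0.066 ] depth z 0.4
black [239.  376.9] 127 [ 0.0432 -0.0305  0.066 ] depth z 0.233
purple [273.5 243.7] 165 [ 0.4065 -0.126   0.066 ] depth z 0.064
purple [336.2 272.2] 174 [ 0.3264 -0.3017  0.066 ] depth z 0.065
brown [381.2 172.5] 95 [ 0.6138 -0.4456  0.066 ] depth z 0.003
brown [286.1 204.4] 131 [ 0.5182 -0.1631  0.066 ] depth z 0.066
brown [296.3 260.5] 87 [ 0.3595 -0.1897  0.066 ] depth z 0.072
brown [356.8 264. ] 67 [ 0.3489 -0.3613  0.066 ] depth z -0.0
blue [211.  192.1] 672 [0.5533 0.0519 0.066 ] depth z nan
crate ((0.5567465424537659, 0.04878726601600647), (0.17895247042179108, 0.14845673739910126), 4.29373025894165)<stdin>:6: RuntimeWarning: All-NaN slice encountered
```

View pics/crop.png

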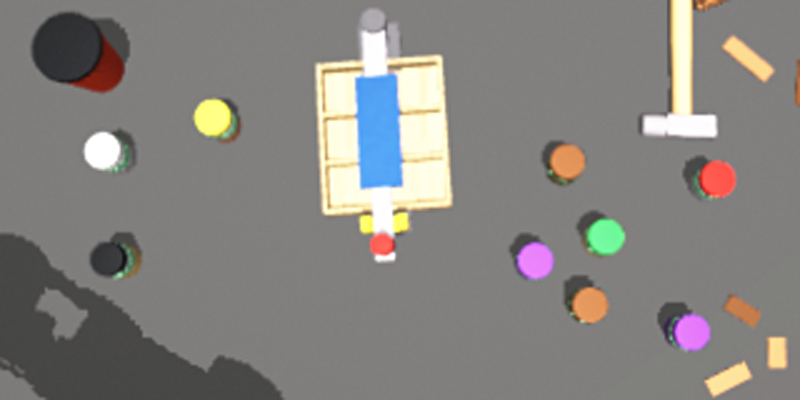

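The crop confirms the choice: white (103,150), yellow (213,118), black (109,259), green (605,237) and red (716,180). The crate fits at 179 x 148 mm, yaw 4.3°. Next I measure the lid centres from the tops at 66 mm height.

```bash
cat >> h.py <<'E'
def tops(c,zlo=.058,zhi=.080):
    """lid-top blobs: (pixel, area, xy, diameter mm, rgb)"""
    P=cloud(c); m=((P[...,2]>zlo)&(P[...,2]<zhi)).astype(np.uint8)
    m=cv2.morphologyEx(m,cv2.MORPH_OPEN,np.ones((3,3),np.uint8))
    n,l,st,ce=cv2.connectedComponentsWithStats(m); out=[]
    for i in range(1,n):
        if not 60<st[i,4]<400: continue
        v,u=np.nonzero(l==i); q=on_plane(c,np.c_[u,v],.066)[:,:2]
        r=cv2.minEnclosingCircle(q.astype(np.float32))
        out.append((ce[i].round(1),int(st[i,4]),q.mean(0).round(4),round(2000*r[1],1),np.median(c['pixels'][l==i],0).astype(int)))
    return out
yaw=np.radians(4.294); CR=np.array([.55675,.0488]); ex=np.array([np.cos(yaw),np.sin(yaw)]); ey=np.array([-ex[1],ex[0]])
def W(x,y): return CR+x*ex+y*ey
CELL=[W((i//2-1)*.058,(i%2-.5)*.072) for i in range(6)]
PIV=W(.122,0)
def knob(sw,li=0,r=.257,h=.022):
    rr=r*np.cos(li)-h*np.sin(li); z=.082+r*np.sin(li)+h*np.cos(li)
    a=yaw+np.pi+sw
    return np.array([*(PIV+rr*np.array([np.cos(a),np.sin(a)])),z])
def q(psi):  # tool down, finger-closing (tool y) axis along heading psi
    return np.array([0,np.cos((psi+np.pi/2)/2),np.sin((psi+np.pi/2)/2),0])
E
python3 - <<'E'
from h import *
from scipy.spatial.transform import Rotation as R
c=snap('top')
for t in tops(c): print(*t)
print('knob',knob(0),'piv',PIV,'knob@1.45',knob(1.45))
print('knob cam red',[b for b in blobs(c,'red',.122,5)])
Q=q(.3); print('tool y',R.from_quat(Q[[1,2,3,0]]).as_matrix().T[1])
for p in(.0,np.pi/2): print(p,[bot.solve_ik(knob(s)+[0,0,.1],q(p+s*0)) for s in(0,1.45)])
E
```

```text
[144.8 186.7] 123 [0.5688 0.2439] 37.9 [255 255 132]
[101.  199.6] 154 [0.5306 0.3712] 42.3 [255 255 255]
[286.8 203.9] 152 [ 0.5198 -0.1651] 40.7 [227 148  90]
[346.5 210.9] 156 [ 0.4998 -0.3369] 41.8 [255  88  78]
[301.9 234.1] 145 [ 0.4337 -0.2066] 39.8 [113 249 157]
[102.8 243. ] 143 [0.4056 0.3589] 40.6 [55 56 58]
[274.2 243.6] 160 [ 0.4069 -0.128 ] 40.1 [234 130 252]
[295.2 261.5] 161 [ 0.357  -0.1866] 39.9 [228 152  93]
[336.3 272.5] 159 [ 0.3257 -0.302 ] 40.9 [230 122 250]
[464.9 359.2] 68 [ 0.072  -0.6742] 49.9 [31 63 38]
knob [0.42212895 0.03869197 0.104     ] piv [0.67840754 0.05793466] knob@1.45 [ 0.66662774 -0.19879522  0.104     ]
knob cam red [(array([ 99.8, 171.4]), 91, array([0.6012, 0.3587, 0.122 ])), (array([340.9, 213.5]), 8, array([ 0.4853, -0.3063,  0.122 ]))]
tool y [0.95533649 0.29552021 0.        ]
0.0 [array([-8.98184195e-02,  1.79368176e-01,  1.81648193e+00, -4.44089210e-16,
        1.14574255e+00, -8.98184195e-02]), array([-3.99863266e-01,  6.85361541e-01,  1.00841392e+00, -4.44089210e-16,
        1.44781720e+00, -3.99863266e-01])]
1.5707963267948966 [array([-8.98184195e-02,  1.79368176e-01,  1.81648193e+00, -4.44089210e-16,
        1.14574255e+00, -1.66061475e+00]), array([-3.99863266e-01,  6.85361541e-01,  1.00841392e+00, -4.44089210e-16,
        1.44781720e+00, -1.97065959e+00])]
```

```bash
cat >> h.py <<'E'
DN=lambda psi:q(psi)
def tcp(sw,li): return knob(sw,li,h=.029)-[0,0,.019]
def bh(sw): return yaw-np.pi/2+sw
def arc(s0,s1,li,n=9,feed=.15):
    for s in np.linspace(s0,s1,n)[1:]: bot.line_to(tcp(s,li),q(bh(s)),feed)
def st(*k):
    o=monitor.get_obs(); print({x:np.round(o[x],3).tolist() for x in('time_s','tool_pos','grip_width','wrist_force')},*k)
E
python3 - <<'E'
from h import *
c=snap('top')
print('knob px',on_plane(c,(212.8,237.3),.122),'cup',on_plane(c,(87.2,158.8),.117))
for s in np.linspace(0,1.45,6): assert bot.solve_ik(tcp(s,.2),q(bh(s))) is not None
bot.goto(tcp(0,0)+[0,0,.1],q(bh(0))); st()
c=snap('wrist','w1')
E
```

```text
knob px [[0.42061277 0.04002868 0.122     ]] cup [[0.63898701 0.40018461 0.117     ]]
{'time_s': 1.992, 'tool_pos': [0.422, 0.039, 0.192], 'grip_width': 0.091, 'wrist_force': [-0.293, 0.33, -0.43]}
```

View pics/w1.png

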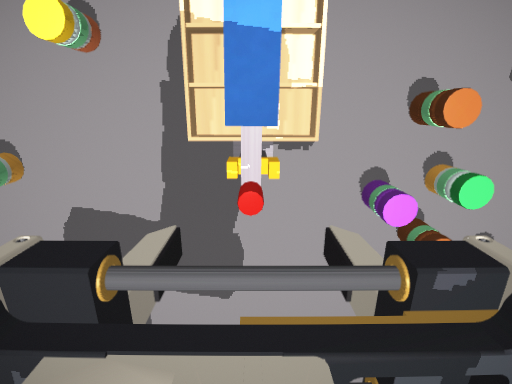

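The wrist view shows the red knob at (251,198), centred between the fingers (about 180 and 330), and the yellow keeper at (253,167). This agrees with the computed knob to 2 mm, so I grasp and swing.

```bash
python3 - <<'E'
from h import *
bot.line_to(tcp(0,0),feed=.12,until_force=15); st()
bot.move_gripper(.015); st('gripped')
for l in(.06,.12,.2): bot.line_to(tcp(0,l),feed=.08)
st('lifted')
arc(0,1.5,.2); st('swung')
bot.line_to(tcp(1.5,.02),feed=.1); st('lowered')
bot.move_gripper(.06); bot.line_to(tcp(1.5,0)+[0,0,.12],feed=.25)
bot.goto([.40,.30,.30],q(yaw-np.pi/2)) 
c=snap('top','t2'); st()
for t in tops(c): print(*t)
E
```

```text
{'time_s': 3.025, 'tool_pos': [0.423, 0.039, 0.092], 'grip_width': 0.092, 'wrist_force': [0.515, 0.28, 0.062]}
{'time_s': 4.092, 'tool_pos': [0.422, 0.039, 0.092], 'grip_width': 0.023, 'wrist_force': [0.361, -0.895, 0.202]} gripped
{'time_s': 5.183, 'tool_pos': [0.432, 0.04, 0.142], 'grip_width': 0.023, 'wrist_force': [-3.487, -0.698, -1.67]} lifted
{'time_s': 8.85, 'tool_pos': [0.68, -0.189, 0.142], 'grip_width': 0.023, 'wrist_force': [-0.223, -6.471, -1.25]} swung
{'time_s': 9.467, 'tool_pos': [0.68, -0.198, 0.098], 'grip_width': 0.023, 'wrist_force': [0.002, -0.319, -0.901]} lowered
{'time_s': 12.975, 'tool_pos': [0.4, 0.3, 0.3], 'grip_width': 0.06, 'wrist_force': [0.268, -0.015, 0.427]}
[144.9 186.7] 131 [0.5687 0.2437] 38.2 [255 255 131]
[101.1 199.6] 149 [0.5308 0.3711] 42.2 [248 246 244]
[286.9 203.9] 151 [ 0.5199 -0.1652] 40.1 [226 147  89]
[346.6 210.9] 155 [ 0.4998 -0.337 ] 41.8 [255  87  77]
[301.9 234.1] 142 [ 0.4335 -0.2067] 39.8 [112 249 156]
[274.3 243.8] 151 [ 0.4062 -0.1283] 40.1 [233 129 252]
[295.1 261.5] 164 [ 0.357  -0.1862] 40.3 [227 150  92]
[336.3 272.5] 159 [ 0.3256 -0.302 ] 41.0 [229 121 250]
```

View pics/t2.png

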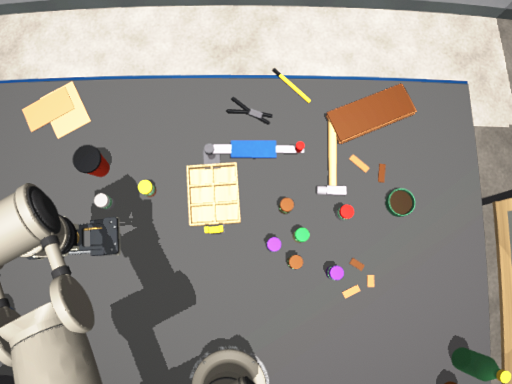

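The bar is swung out to about 1.5 (knob at (300,146)), all six cells are clear and nothing else moved. Next are the jars, re-measuring each one just before its pick.

```bash
cat >> h.py <<'E'
PSI=yaw-np.pi/2
RGB=dict(yellow=(255,255,131),white=(250,250,250),black=(55,56,58),red=(255,87,77),green=(112,249,156))
LAST=dict(yellow=(.5688,.2439),white=(.5306,.3712),black=(.4056,.3589),red=(.4998,-.337),green=(.4336,-.2066))
def find(name,cam='top'):
    c=snap(cam)
    t=[t for t in tops(c) if np.abs(t[4]-RGB[name]).max()<50 and np.hypot(*(t[2]-LAST[name]))<.12 and 34<t[3]<46]
    return t[0][2] if len(t)==1 else None
def pick(name):
    p=find(name); print(name,p)
    if p is None: return False
    bot.move_gripper(.064)
    bot.goto([*p,.16],q(PSI)); 
    if bot.line_to([*p,.039],feed=.15,until_force=12): st('HIT'); bot.line_to([*p,.2]); return False
    bot.move_gripper(.03); w=monitor.get_obs()['grip_width']
    bot.line_to([*p,.19],feed=.2); st('lifted',name,round(w,4)); return .036<w<.045
def place(k):
    p=CELL[k]; bot.goto([*p,.19],q(PSI))
    hit=bot.line_to([*p,.0445],feed=.12,until_force=12); st('placed',hit)
    if hit and monitor.get_obs()['tool_pos'][2]>.05: bot.line_to([*p,.19]); return False
    bot.move_gripper(.052); bot.line_to([*p,.19],feed=.25); return True
E
python3 - <<'E'
from h import *
for n,k in(('red',4),('green',2)):
    if not(pick(n) and place(k)): print('FAIL');break
c=snap('wrist','w3')
E
```

```text
red [ 0.4998 -0.3369]
{'time_s': 18.092, 'tool_pos': [0.499, -0.336, 0.188], 'grip_width': 0.04, 'wrist_force': [-0.435, 0.219, -1.789]} lifted red 0.0397
{'time_s': 20.85, 'tool_pos': [0.618, 0.017, 0.045], 'grip_width': 0.04, 'wrist_force': [0.059, 0.415, -0.98]} placed False
green [ 0.4334 -0.2073]
{'time_s': 26.083, 'tool_pos': [0.433, -0.207, 0.189], 'grip_width': 0.039, 'wrist_force': [0.098, 0.512, -0.364]} lifted green 0.0396
{'time_s': 28.442, 'tool_pos': [0.56, 0.013, 0.045], 'grip_width': 0.039, 'wrist_force': [-0.482, 0.16, 0.217]} placed False
```

View pics/w3.png

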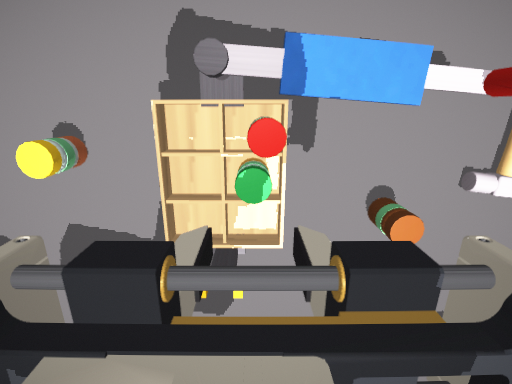

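Red (267,137) and green (253,184) stand in cells 4 and 2. Now yellow, white and black.

```bash
python3 - <<'E'
from h import *
bot.goto([.45,-.1,.3],q(PSI))
for n,k in(('yellow',5),('white',3),('black',1)):
    if not(pick(n) and place(k)): print('FAIL');break
    bot.goto([.45,-.1,.3],q(PSI))
c=snap('top','t4'); snap('side','s4'); st()
for t in tops(c): print(*t)
print(np.round(CELL,4).tolist())
E
```

```text
yellow [0.5685 0.2434]
{'time_s': 34.842, 'tool_pos': [0.568, 0.243, 0.188], 'grip_width': 0.039, 'wrist_force': [-0.915, 1.189, -1.028]} lifted yellow 0.0397
{'time_s': 36.892, 'tool_pos': [0.612, 0.089, 0.045], 'grip_width': 0.04, 'wrist_force': [0.778, -0.587, -1.145]} placed False
white [0.5302 0.3717]
{'time_s': 43.867, 'tool_pos': [0.529, 0.371, 0.188], 'grip_width': 0.039, 'wrist_force': [-0.047, -0.021, -1.584]} lifted white 0.0392
{'time_s': 46.342, 'tool_pos': [0.555, 0.085, 0.045], 'grip_width': 0.04, 'wrist_force': [0.186, -0.396, -1.077]} placed False
black [0.4054 0.359 ]
{'time_s': 53.158, 'tool_pos': [0.405, 0.358, 0.189], 'grip_width': 0.039, 'wrist_force': [0.882, -0.652, -1.543]} lifted black 0.0396
{'time_s': 55.642, 'tool_pos': [0.497, 0.08, 0.045], 'grip_width': 0.04, 'wrist_force': [0.073, -0.241, -0.489]} placed False
{'time_s': 57.825, 'tool_pos': [0.45, -0.099, 0.299], 'grip_width': 0.052, 'wrist_force': [0.239, -0.296, 0.294]}
[198.3 171.4] 149 [0.614  0.0898] 42.4 [255 255 136]
[228.4 172.4] 154 [0.6115 0.0024] 41.1 [234  63  56]
[224.9 189.5] 155 [0.561 0.012] 41.0 [ 74 183 100]
[199.5 191.3] 157 [0.5556 0.085 ] 40.9 [255 255 255]
[200.6 211.3] 157 [0.4978 0.0806] 40.7 [69 69 70]
[274.2 243.5] 159 [ 0.407  -0.1281] 39.9 [234 130 252]
[336.2 272.5] 159 [ 0.3257 -0.3019] 41.1 [229 121 250]
[464.9 359. ] 83 [ 0.0724 -0.6744] 57.7 [31 63 38]
[[0.5016, 0.0086], [0.4962, 0.0804], [0.5594, 0.0129], [0.5541, 0.0847], [0.6173, 0.0172], [0.6119, 0.089]]
```

View pics/t4.png

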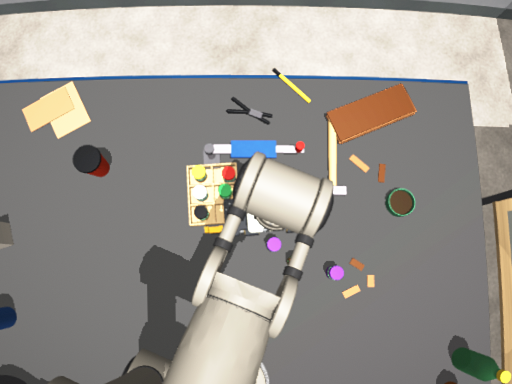

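All five jars are in the crate: yellow (198,171), red (228,172), green (225,189), white (199,191) and black (201,211). Red sits about 15 mm off its cell centre towards the outer wall, so I check whether it stands upright.

```bash
python3 - <<'E'
from h import *
bot.goto([.47,.045,.26],q(PSI))
c=snap('wrist','w5'); P=cloud(c)
for t in tops(c,.055,.09): 
    u,v=t[0].astype(int); A=P[v-9:v+10,u-9:u+10].reshape(-1,3); A=A[np.isfinite(A).all(1)]
    n=np.linalg.svd(A-A.mean(0))[2][2]; print(t[0],t[2],t[3],t[4],'z',A[:,2].mean().round(4),'tilt',np.degrees(np.arccos(abs(n[2]))).round(1))
# areas may exceed limit: also sample by cell
for k in range(6):
    d=np.hypot(*(P[...,:2]-CELL[k]).transpose(2,0,1)); m=(d<.035)&(P[...,2]>.05)
    A=P[m]
    if len(A)>50:
        T=A[A[:,2]>np.percentile(A[:,2],90)-.004]; n=np.linalg.svd(T-T.mean(0),full_matrices=False)[2][2]
        print(k,len(T),((T.mean(0)[:2]-CELL[k])@np.c_[ex,ey]).round(4),T[:,2].mean().round(4),'tilt',np.degrees(np.arccos(abs(n[2]))).round(1))
E
```

```text
0 9113 [-0.0049  0.0057] 0.3682 tilt 4.5
1 6898 [-0.0042 -0.0055] 0.3712 tilt 76.4
2 857 [ 0.002  -0.0017] 0.0699 tilt 0.7
3 849 [ 0.0021 -0.001 ] 0.0698 tilt 0.5
4 974 [-0.0067 -0.0145] 0.0698 tilt 0.5
5 1019 [ 0.0029 -0.0009] 0.0698 tilt 0.4
```

View pics/w5.png

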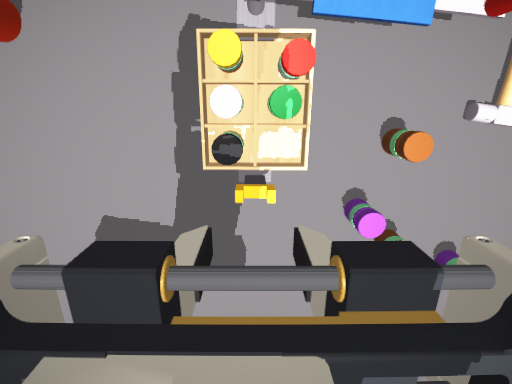

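Wrist view: red (298,57) leans on nothing; its lid is at 69.8 mm with 0.5° tilt, so it stands on the floor of cell 4. The others read 69.8 to 69.9 mm, with black (228,150) still to confirm. Now I bring the bar back.

```bash
python3 - <<'E'
from h import *
c=snap('top')
R=c['pixels'][138:155,290:312].astype(int); m=(R[...,0]>120)&(R[...,1]<90); v,u=np.nonzero(m)
k=on_plane(c,(u.mean()+290,v.mean()+138),.122)[0][:2]; d=PIV-k
sw=np.arctan2(*( -d)[::-1])-yaw-np.pi; sw=(sw+np.pi)%(2*np.pi)-np.pi; print('knob',k,np.hypot(*d),'sw',sw,knob(1.5))
if abs(sw-1.5)>.06: raise SystemExit
bot.move_gripper(.08)
bot.goto([.55,-.15,.25],q(bh(1.0)))
bot.goto(tcp(1.5,0)+[0,0,.1],q(bh(1.5)))
print(bot.line_to(tcp(1.5,0),feed=.12,until_force=15)); bot.move_gripper(.015); st('grip')
for l in(.1,.2): bot.line_to(tcp(1.5,l),feed=.08)
arc(1.5,0,.2); st('over')
for l in(.12,.06,.015): bot.line_to(tcp(0,l),feed=.06)
st('low')
bot.move_gripper(.06); bot.dwell(.3)
bot.line_to(tcp(0,0)+[0,0,.1],feed=.2)
bot.goto([.33,.33,.35],q(PSI)); bot.dwell(.5)
c=snap('side','s6'); im=c['pixels'][120:250,180:340]
cv2.imwrite('pics/s6c.png',cv2.resize(cv2.cvtColor(im,cv2.COLOR_RGB2BGR),None,fx=4.5,fy=4.5,interpolation=cv2.INTER_CUBIC))
c=snap('top'); P=cloud(c); st()
b=P[:,:,:2]-PIV; r=-(b@ex); l=b@ey
m=(r>.08)&(r<.185)&(abs(l)<.06)&(P[...,2]>.074)&(P[...,2]<.15); A=P[m]
pl=np.linalg.lstsq(np.c_[r[m],np.ones(m.sum())],A[:,2],rcond=None)[0]; print('plate z at r=.08,.185',np.polyval(pl,[.08,.185]),'lateral mean',l[m].mean(),m.sum())
for t in tops(c): print(*t)
cv2.imwrite('pics/t6c.png',cv2.resize(cv2.cvtColor(c['pixels'][130:260,60:380],cv2.COLOR_RGB2BGR),None,fx=2.5,fy=2.5,interpolation=cv2.INTER_CUBIC))
E
```

```text
knob [ 0.67289965 -0.19597908] 0.2539734773098796 sw 1.4741633081935364 [ 0.67947361 -0.19906312  0.104     ]
False
{'time_s': 63.017, 'tool_pos': [0.679, -0.199, 0.092], 'grip_width': 0.023, 'wrist_force': [-0.271, 0.03, -0.182]} grip
{'time_s': 67.633, 'tool_pos': [0.433, 0.039, 0.142], 'grip_width': 0.023, 'wrist_force': [-3.281, -0.057, -1.339]} over
{'time_s': 68.875, 'tool_pos': [0.423, 0.039, 0.096], 'grip_width': 0.023, 'wrist_force': [4.651, 1.409, -0.372]} low
{'time_s': 72.483, 'tool_pos': [0.33, 0.33, 0.35], 'grip_width': 0.06, 'wrist_force': [-0.069, 0.322, 0.739]}
plate z at r=.08,.185 [0.08540391 0.08404716] lateral mean -0.0004425053830153337 659
[197.4 171.1] 129 [0.6151 0.0924] 42.4 [255 255 137]
[228.4 172.4] 155 [0.6114 0.0025] 41.4 [255  95  84]
[225.6 189.8] 131 [0.5602 0.0099] 40.9 [116 249 160]
[198.  191.6] 120 [0.5549 0.0891] 40.0 [255 255 255]
[287.  203.8] 146 [ 0.5201 -0.1657] 40.0 [227 149  90]
[199.3 211.7] 120 [0.4968 0.0841] 40.3 [69 69 71]
[274.2 243.5] 156 [ 0.4072 -0.1282] 39.8 [234 131 252]
[295.3 261.5] 159 [ 0.3569 -0.1867] 39.7 [229 152  93]
[336.4 272.4] 154 [ 0.3259 -0.3023] 40.6 [230 122 251]
[  2.4 318.2] 64 [0.1835 0.6533] 42.2 [21 38 66]
[465.4 359.4] 85 [ 0.0713 -0.6758] 59.2 [31 64 39]
```

View pics/s6c.png

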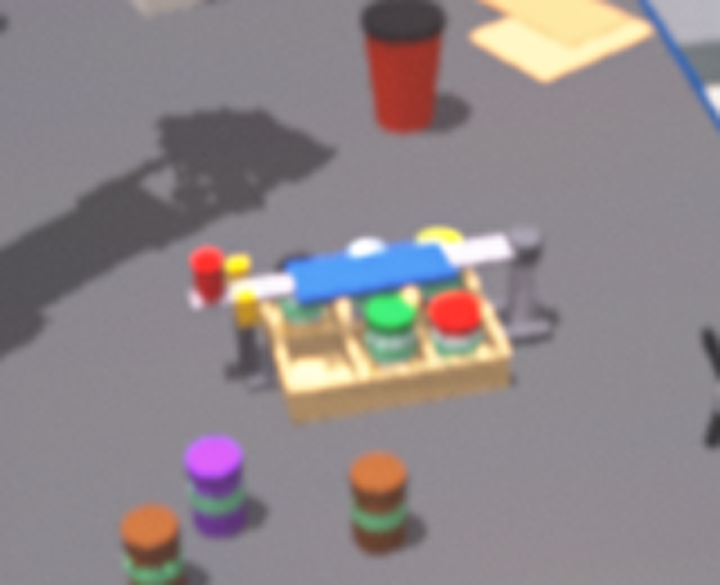

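View pics/t6c.png

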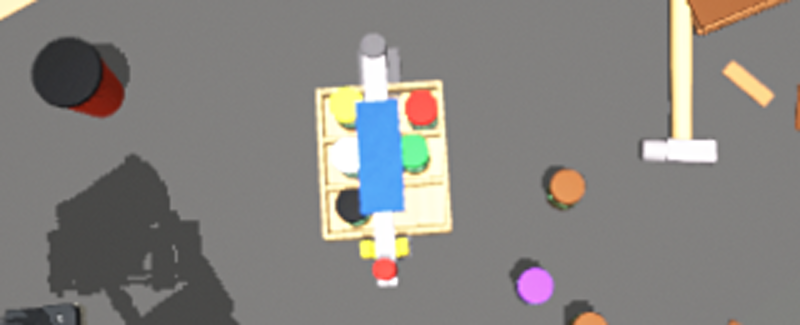

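Both views show the bar level (plate top at 84 to 85 mm) and its tongue centred between the yellow cheeks (side (238,285), top (384,247)). The five jars stand in separate cells and the bystanders are untouched, so I hand in.

```bash
python3 -c "
from h import *
print(bot.job_done())"
```

```text
the job is handed in; nothing more can be done
None
```

The job is handed in: all five jars found (no blue one) stand upright in separate cells, the bar is back home in the keeper notch, and the cup, hammer, tin and look-alikes were left where they were.

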